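Load a filter mount flange-down and jog the stage

TASK

Take the filter mount with the amber glass from the sloping stand and set it, flange down and glass up, flat on the floor of the round pocket in the filter stage; lower it in, do not let it fall, and let go of it. Then push the stage's red-balled jog lever well over away from the robot, towards its green bar, hold it there for about a second and let it spring back upright. Leave the blue filter mount in its place on the stand.

Things in the scene. Friction and masses are not known exactly. Their poses are not given: they have to be found in the camera images.
- amber_centre (a point): Centre, half-way up, of the loose filter mount with AMBER glass, 120 g, 36 mm long: steel flange 57 mm across, 6 mm thick; on it a black round barrel 42 mm across, 30 mm long. z runs along the barrel from flange (underside at z = -18 mm) to glass end (z = +18 mm). At the start its flange lies on the stand's slope, z pointing up and towards the robot, 50 degrees from vertical.
- blue_centre (a point): The same point of a second mount, same size and attitude, with BLUE glass; it stands beside the amber one on the stand, 110 mm centre to centre. Which of the two is on the left changes.
- stand: Fixed white stand, 98 x 180 mm, up to 76 mm high; origin: centre of its underside, z up. Its face slopes 50 degrees from level, falling to -x (robot side), and carries the mounts 55 mm to either side of the middle (along y), the centres of the flange undersides 55 mm above the table. Two 8 mm steel pins, 9 mm out of the slope, stop each flange at its lower edge.
- pocket (a point): Centre of the pocket's floor in the fixed aluminium filter stage, a block 90 x 180 x 24 mm. z up, x away from the robot, y left along the block. Pocket 60 mm across, 6 mm deep, floor 18 mm above the table (a seated flange is flush with the block's top), small chamfer at the mouth. The lever's pivot lies 100 mm from this point along -y and 18 mm above it.
- lever_ball (a point): Centre of the red ball, 20 mm across, on the jog lever: 8 mm steel stick with a 13 mm black sleeve below the ball; ball centre 55 mm above the pivot and, upright, 91 mm above the table. The stick rises from a black housing 58 x 50 mm, top 36 mm above the table; a green bar across the housing's top marks its far side.
- jog_lever (a joint): Angle of the jog lever: 0 upright, positive when tilted along the pocket frame's +x (away from the robot, towards the green bar), stops at +-0.45 rad. A spring (0.4 N m/rad, about 3 N at the ball at full tilt) brings it back to 0.
There are look-alikes about, which are no part of the job. Leave any turquoise look-alike of the part that bears amber_centre alone.

How it is judged:
By the outcome, as a careful person would: the job done as asked, in the order asked, and still so for the second after the job is handed in, with the robot touching nothing.
It also fails if it takes over 54 s, if anything falls off the work surface, if the arm or the gripper's body presses on something with over 40 N, if the wrist force passes 120 N, or if a joint passes its speed limit or range.

ROBOT

A 6-joint arm with a two-finger parallel gripper is mounted at the origin on a cart in front of the work surface, level with it; the furniture and walls round the work are solid. World frame = base frame: x ahead of the robot, y to its left, z up, the work surface at z = 0. Lengths are in m, angles in rad, forces in N, time in s.
With the tool pointing down it reaches from about 0.35 to 0.925 m from the base axis. Payload 6.4 kg.
Tool frame: the origin (TCP) lies on the centre line of the jaws, within the pads' length; the fingertips stand 17 mm ahead of it and the grasp point (between the pads) lies 2 mm behind it; y points along the fingers, x is the direction in which the jaws open and shut, and the axes are right-handed (so a half turn about y gives the same grasp; the last joint's range is limited). The gripper opens to 94 mm and grips with 3 to 60 N. Pads are 16 mm wide; open, the fingers measure 119 mm over their backs; the gripper's body (75 mm by 177 mm) begins 78 mm behind the grasp point.
Start: joints at [0.991, 0.245, 1.558, -0, 1.339, -0.174], TCP at [0.257, 0.597, 0.222] pointing down, gripper open.
Joint ranges: [-3.13, 3.13], [-1.02, 2.26], [0.13, 2.54], [-0.95, 4.09], [0.21, 2.88], [-2.74, 2.74]. Speed limits (rad/s): [2.57, 2.57, 3.14, 3.14, 3.14, 3.14].

INTERFACE

Orientations are given as a 3x3 rotation matrix whose columns are the frame's x, y, z axes.
In Python, from rig import manip, telemetry, get_image gives the robot as it stands. Calls block until the motion is done:
- manip.move_ptp(position, orientation): joint-space move of the TCP to a pose.
- manip.move_l(position, orientation=None, velocity=0.15, until_force=None): straight line of the TCP; orientation=None keeps the orientation; velocity is the mean speed in m/s. With until_force (N) it stops when the force on the tool has changed by that much, and returns True; else False.
- manip.move_j(angles): joint-space move.
- manip.move_gripper(opening, squeeze=None): finger opening in m; squeeze is the grip in N (None keeps the last); returns when the fingers have stopped.
- manip.dwell(seconds).
- manip.solve_ik(position, orientation): joint angles nearest the present ones, or None.
- telemetry.state(): the state.
- get_image(name): name is "scene" or "top" or "wrist"; returns a dict with "color" (384x512x3 uint8, blue, green, red), "z_map" (384x512 float32, m along the optical axis (not along the pixel's ray), 0 where there is no reading), "fx", "fy", "cx", "cy" (pixels), "R" (3x3) and "t" (3): a world point X has camera coordinates R X + t; the wrist camera has in their place "T_tool_cam" (4x4, takes a point from camera to tool coordinates, whose origin is the TCP and whose axes are the tool frame's). Camera axes: x right, y down, z forward; pixel columns grow to the right and rows downward; lengths in m; the calibration is good to about 2 mm. The wrist camera is an equidistant fisheye: a pixel r from the principal point sees the ray r / f radians off the axis. A picture is of the moment at which its call begins: read the wrist's pose just before it.
A pose or a line that the arm cannot do raises manip.Unreachable and nothing moves.
- manip.finish_job(): hands the job in, once; it reports no verdict.
The state is a dict: "time_s": time; "joints": joint angles; "dq": joint speeds; "tau": joint torques, N m; "tool_pos": TCP position; "ee_rot": TCP orientation; "ft_force": force on the tool from outside, world axes, zero at the start; "torque": the same for the moment, N m; "grip_width": finger opening in m.
Only numpy, scipy, OpenCV 4.12 (cv2) and the standard library are available. Lean on these libraries where they do the work, as an engineer would, in place of code of your own. Each camera call takes 0.05 s, during which the arm holds its last target.

## Working session

There is one attempt and no reset: what is moved stays moved. The work goes in short steps, each a Python script; the robot and the scene stay as the last script left them, time stands still between calls to the robot, and variables do not carry over. Pictures are saved under pics/ and viewed, and the job is handed in when it is done.

```bash
ls; mkdir -p pics
python3 - <<'E'
from rig import manip, telemetry, get_image
import cv2,numpy as np
s=telemetry.state();print(s)
for n in("scene","top"):
    d=get_image(n);cv2.imwrite(f"pics/{n}0.png",d["color"]);np.savez(f"{n}0.npz",**d)
    print(n,d["fx"],d["cx"],d["cy"],d["R"],d["t"])
E
```

```text
pics
{'time_s': 0.0, 'joints': array([ 9.90897197e-01,  2.45793107e-01,  1.55899631e+00, -4.45405234e-05,
        1.33871979e+00, -1.74105107e-01]), 'dq': array([ 1.06189573e-03,  3.15055712e-04,  4.62568787e-04, -7.52234353e-04,
       -1.27836925e-03,  6.99809209e-05]), 'tau': array([-7.80097207e-05, -4.15836239e+01, -3.14602840e+01,  6.83894637e-02,
        3.32836993e-02, -1.53677092e-04]), 'tool_pos': array([0.2562764 , 0.59672347, 0.22136827]), 'ee_rot': array([[ 3.94738014e-01, -1.01389305e-03, -9.18793161e-01],
       [ 9.18791766e-01, -1.62697898e-03,  3.94739210e-01],
       [-1.89508050e-03, -9.99998162e-01,  2.89326140e-04]]), 'ft_force': array([0.25135616, 0.32497676, 0.60517929]), 'torque': array([ 0.00733304,  0.04910014, -0.023247  ]), 'grip_width': 0.09386404406212306}
scene 451.4412184930254 252.9710889279654 196.0918207981176 [[ 0.73111763 -0.68208624  0.01501249]
 [-0.37529827 -0.42045756 -0.82605487]
 [ 0.56975277  0.59830912 -0.56338972]] [-0.27535462  0.36151138  0.48872857]
top 356.792768724639 252.21241681214624 192.477514701591 [[ 0.01296815 -0.99961506 -0.02452666]
 [-0.99630885 -0.0108359  -0.08515434]
 [ 0.08485579  0.02554043 -0.99606585]] [0.20043981 0.58826817 0.88664043]
```

View pics/scene0.png

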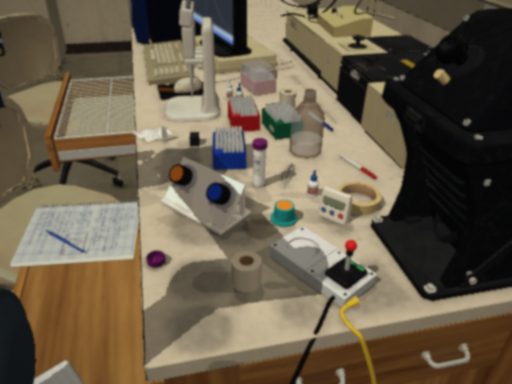

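View pics/top0.png

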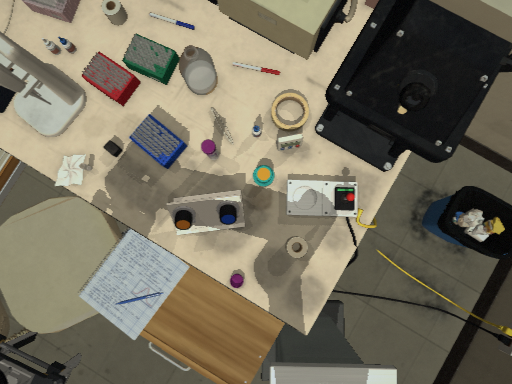

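```bash
cat > h.py <<'E'
import numpy as np,cv2
def load(n):
    d=dict(np.load(n+".npz"));return d
def unproj(d,u,v,z):
    c=np.array([(u-d["cx"])/d["fx"],(v-d["cy"])/d["fy"],1.])*z
    return d["R"].T@(c-d["t"])
def ray(d,u,v):
    c=np.array([(u-d["cx"])/d["fx"],(v-d["cy"])/d["fy"],1.])
    return -d["R"].T@d["t"], d["R"].T@c
def onplane(d,u,v,h):
    o,r=ray(d,u,v);return o+r*(h-o[2])/r[2]
def tri(a,b):
    A=[];B=[]
    M=np.zeros((3,3));y=np.zeros(3)
    for o,r in(a,b):
        r=r/np.linalg.norm(r);P=np.eye(3)-np.outer(r,r);M+=P;y+=P@o
    x=np.linalg.solve(M,y)
    res=[np.linalg.norm((np.eye(3)-np.outer(r,r)/(r@r))@(x-o)) for o,r in(a,b)]
    return x,res
def proj(d,X):
    c=d["R"]@X+d["t"];return np.array([d["fx"]*c[0]/c[2]+d["cx"],d["fy"]*c[1]/c[2]+d["cy"]])
E
python3 - <<'E'
from h import *
S=load("scene0");T=load("top0")
for n,d,roi in(("s",S,(140,140,260,170)),("t",T,(155,170,215,80))):
    x,y,w,h=roi;c=d["color"][y:y+h,x:x+w]
    cv2.imwrite(f"pics/{n}crop.png",cv2.resize(c,None,fx=3,fy=3,interpolation=cv2.INTER_CUBIC))
def masks(d):
    hsv=cv2.cvtColor(d["color"],cv2.COLOR_BGR2HSV)
    out={}
    for k,lo,hi in(("amber",(8,150,60),(18,255,255)),("blue",(108,140,40),(125,255,200)),("red",(0,170,80),(4,255,255)),("green",(45,120,40),(80,255,255))):
        m=cv2.inRange(hsv,lo,hi);n,l,st,ce=cv2.connectedComponentsWithStats(m)
        out[k]=[(ce[i].round(1).tolist(),st[i].tolist()) for i in range(1,n) if st[i,4]>8]
    return out
for d in(S,T):
    for k,v in masks(d).items():
        print(k)
        for c,s in v:
            z=d["z_map"][int(c[1]),int(c[0])]
            print("  ",c,s,unproj(d,*c,z).round(3))
E
```

```text
amber
   [75.6, 134.4] [45, 73, 90, 98, 1415] [ 0.614  1.208 -0.181]
   [165.7, 89.0] [159, 88, 14, 3, 41] [0.864 0.964 0.001]
   [176.0, 172.8] [170, 165, 13, 16, 171] [0.501 0.373 0.08 ]
   [284.3, 204.6] [277, 201, 15, 8, 95] [0.635 0.182 0.035]
   [109.3, 326.3] [14, 240, 289, 144, 15169] [ 0.252  0.257 -0.102]
   [446.6, 353.7] [366, 313, 146, 71, 7367] [ 0.679 -0.197 -0.119]
   [336.1, 365.4] [299, 342, 72, 42, 2104] [ 0.49  -0.087 -0.088]
blue
   [228.3, 159.3] [213, 145, 33, 24, 541] [0.679 0.413 0.028]
   [313.5, 177.5] [312, 176, 4, 4, 12] [0.742 0.196 0.051]
   [214.3, 191.9] [207, 184, 15, 17, 198] [0.517 0.265 0.078]
red
   [234.8, 116.4] [229, 105, 22, 21, 68] [0.835 0.568 0.043]
   [254.7, 123.9] [245, 116, 14, 14, 37] [0.874 0.527 0.022]
   [368.2, 172.8] [362, 169, 14, 9, 36] [0.916 0.164 0.007]
   [350.4, 245.3] [346, 241, 10, 10, 84] [ 0.565 -0.029  0.099]
green
   [276.8, 126.2] [263, 111, 28, 27, 342] [0.88  0.445 0.042]
   [357.4, 266.9] [351, 262, 13, 10, 47] [ 0.594 -0.034  0.036]
amber
   [7.3, 170.1] [0, 156, 19, 34, 270] [ 0.659  0.958 -0.12 ]
   [182.6, 22
[... 387 characters left out ...]
 17, 8, 60] [1.046 0.398 0.01 ]
   [164.8, 149.0] [130, 115, 57, 54, 465] [0.69  0.427 0.063]
   [227.7, 218.8] [221, 215, 14, 9, 105] [0.517 0.264 0.08 ]
   [131.6, 299.7] [118, 296, 27, 8, 54] [ 0.288  0.547 -0.083]
red
   [270.4, 70.9] [262, 68, 18, 7, 54] [0.915 0.163 0.01 ]
   [92.5, 84.6] [88, 81, 10, 8, 10] [0.867 0.634 0.033]
   [128.8, 91.7] [124, 89, 11, 7, 26] [0.85  0.538 0.028]
   [117.9, 101.5] [112, 98, 12, 8, 19] [0.821 0.563 0.034]
   [349.9, 196.6] [346, 193, 8, 8, 52] [ 0.573 -0.024  0.099]
green
   [166.1, 48.1] [164, 46, 6, 6, 15] [0.963 0.438 0.042]
   [156.6, 68.5] [123, 49, 56, 35, 577] [0.907 0.461 0.044]
   [344.6, 189.4] [337, 188, 17, 3, 36] [ 0.596 -0.026  0.034]
```

View pics/scrop.png

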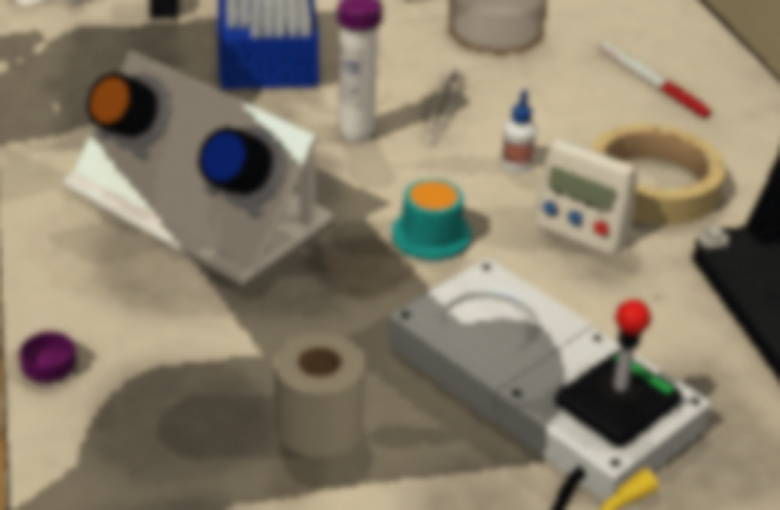

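View pics/tcrop.png

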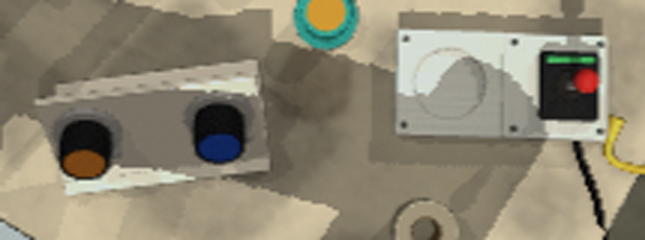

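Run:
```python
from h import *
S=load("scene0");T=load("top0")
def t(n,a,b):
    x,r=tri(ray(S,*a),ray(T,*b));print(n,x.round(4),np.round(r,4));return x
A=t("amberglass",(176,172.8),(182.6,224.2))
B=t("blueglass",(214.3,191.9),(227.7,218.8))
t("ball",(350.4,245.3),(349.9,196.6))
t("green",(357.4,266.9),(344.6,189.4))
d=A-B;print("dist",np.linalg.norm(d),np.degrees(np.arctan2(-d[0],d[1])))
# top corners
for n,c in(("corners",[(398,30),(607,37),(604,142),(396,133)]),("screws",[(407,39),(599,46),(598,132),(405,125)]),("circle",[(414,82),(485,82),(449,48),(449,117)])):
    P=np.array([onplane(T,155+u/3-.33,170+v/3-.33,.024)for u,v in c]);print(n);print(P.round(4),P.mean(0).round(4))
    print(np.linalg.norm(P[0]-P[1]),np.linalg.norm(P[1]-P[2]))
for n,c in(("screws s",[(487,267),(700,400),(614,463),(405,315)]),):
    P=np.array([onplane(S,140+u/3-.33,140+v/3-.33,.024)for u,v in c]);print(n);print(P.round(4),P.mean(0).round(4))
```

```text
amberglass [0.5022 0.3736 0.0788] [0.0008 0.0008]
blueglass [0.517  0.2646 0.0782] [0.0003 0.0003]
ball [ 0.5729 -0.0251  0.0914] [0.0004 0.0004]
green [ 0.5975 -0.0291  0.0298] [0.0021 0.0021]
dist 0.11000517602793883 7.74950992337031
corners
[[ 0.6202  0.1175  0.024 ]
 [ 0.616  -0.0605  0.024 ]
 [ 0.5265 -0.0569  0.024 ]
 [ 0.5319  0.1188  0.024 ]] [0.5737 0.0297 0.024 ]
0.17805117424520522 0.0895320563468695
screws
[[ 0.6125  0.1098  0.024 ]
 [ 0.6082 -0.0536  0.024 ]
 [ 0.5349 -0.0519  0.024 ]
 [ 0.5388  0.1112  0.024 ]] [0.5736 0.0289 0.024 ]
0.1634568576137178 0.07329384244020981
circle
[[0.5756 0.1037 0.024 ]
 [0.5763 0.0433 0.024 ]
 [0.6051 0.0739 0.024 ]
 [0.5461 0.0739 0.024 ]] [0.5758 0.0737 0.024 ]
0.06039368969894535 0.042050339869321295
screws s
[[ 0.6133  0.1122  0.024 ]
 [ 0.6127 -0.0549  0.024 ]
 [ 0.5353 -0.0517  0.024 ]
 [ 0.5386  0.1142  0.024 ]] [0.575 0.03  0.024]
```

```bash
cat >> h.py <<'E'
ys=np.radians(7.75);yg=np.radians(-1.6)
sx=np.array([np.cos(ys),np.sin(ys),0]);sy=np.array([-np.sin(ys),np.cos(ys),0]);Z=np.array([0,0,1.])
c5,s5=np.cos(np.radians(50)),np.sin(np.radians(50))
mz=-s5*sx+c5*Z
gx=np.array([np.cos(yg),np.sin(yg),0]);gy=np.array([-np.sin(yg),np.cos(yg),0])
G=np.array([.5022,.3736,.0785]); POC=np.array([.5758,.0739,.018]); BALL=np.array([.5729,-.0252,.091])
def Rt(x,y): x=x/np.linalg.norm(x); return np.column_stack([x,y,np.cross(x,y)])
E
python3 - <<'E'
from h import *
from rig import manip
for n,p in(("app",G+.07*mz),("grasp",G-.009*mz)):
    for s in(1,-1):
        q=manip.solve_ik(p,Rt(s*sy,-mz));print(n,s,p.round(3),None if q is None else np.round(q,3))
for n,v in(("gx",gx),("-gx",-gx),("gy",gy),("-gy",-gy)):
    for h in(.045,.15):
        q=manip.solve_ik(POC+[0,0,h-.018],Rt(v,-Z));print("place",n,h,None if q is None else np.round(q,3))
    q=manip.solve_ik(BALL+[-.03,0,0],Rt(v,-Z));print("ball",None if q is None else np.round(q,3))
E
```

```text
app 1 [0.449 0.366 0.123] None
app -1 [0.449 0.366 0.123] None
grasp 1 [0.509 0.375 0.073] None
grasp -1 [0.509 0.375 0.073] None
place gx 0.045 [-0.068  0.311  1.836 -0.     0.995 -0.04 ]
place gx 0.15 [-0.068  0.161  1.795 -0.     1.186 -0.04 ]
ball [-0.255  0.159  1.918 -0.     1.064 -0.227]
place -gx 0.045 None
place -gx 0.15 None
ball None
place gy 0.045 [-0.068  0.311  1.836 -0.     0.995 -1.61 ]
place gy 0.15 [-0.068  0.161  1.795 -0.     1.186 -1.61 ]
ball [-0.255  0.159  1.918 -0.     1.064 -1.798]
place -gy 0.045 [-0.068  0.311  1.836 -0.     0.995  1.531]
place -gy 0.15 [-0.068  0.161  1.795 -0.     1.186  1.531]
ball [-0.255  0.159  1.918 -0.     1.064  1.344]
```

Run:
```python
from h import *
from rig import manip
def f(q): return None if q is None else np.round(q,2)
for a in range(0,50,6):
    r=np.radians(a); y=np.sin(r)*sx-np.cos(r)*Z
    for s in(1,-1):
        for n,p in(("app",G-.009*mz-.07*y),("grasp",G-.009*mz),("lift",G+.07*mz)):
            print(a,s,n,f(manip.solve_ik(p,Rt(s*sy,y))))
```

```text
0 1 app [ 0.46  0.28  1.66 -0.    1.19 -1.25]
0 1 grasp [ 0.46  0.37  1.69 -0.    1.08 -1.25]
0 1 lift [ 0.49  0.19  1.81 -0.    1.14 -1.22]
0 -1 app [ 0.46  0.28  1.66 -0.    1.19  1.89]
0 -1 grasp [ 0.46  0.37  1.69 -0.    1.08  1.89]
0 -1 lift [ 0.49  0.19  1.81 -0.    1.14  1.92]
6 1 app [ 0.47  0.22  1.75 -0.04  1.08 -1.22]
6 1 grasp [ 0.47  0.33  1.76 -0.04  0.96 -1.21]
6 1 lift [ 0.51  0.14  1.87 -0.04  1.03 -1.18]
6 -1 app [ 0.47  0.22  1.75 -0.04  1.08  1.93]
6 -1 grasp [ 0.47  0.33  1.76 -0.04  0.96  1.93]
6 -1 lift [ 0.51  0.14  1.87 -0.04  1.03  1.96]
12 1 app [ 0.49  0.16  1.82 -0.09  0.96 -1.17]
12 1 grasp [ 0.49  0.28  1.82 -0.1   0.84 -1.16]
12 1 lift [ 0.53  0.1   1.93 -0.1   0.92 -1.13]
12 -1 app [ 0.49  0.16  1.82 -0.09  0.96  1.97]
12 -1 grasp [ 0.49  0.28  1.82 -0.1   0.84  1.98]
12 -1 lift [ 0.53  0.1   1.93 -0.1   0.92  2.01]
18 1 app [ 0.52  0.11  1.9  -0.15  0.85 -1.1 ]
18 1 grasp [ 0.5   0.25  1.88 -0.17  0.72 -1.09]
18 1 lift [ 0.55  0.06  1.99 -0.17  0.81 -1.06]
18 -1 app [ 0.52  0.11  1.9  -0.15  0.85  2.04]
18 -1 grasp [ 0.5   0.25  1.88 -0.17  0.72  2.0
[... 509 characters left out ...]
  2.04 -0.37  0.62  2.26]
30 -1 grasp [ 0.54  0.2   1.99 -0.42  0.5   2.3 ]
30 -1 lift [ 0.59 -0.    2.1  -0.4   0.61  2.3 ]
36 1 app [ 0.59  0.01  2.11 -0.55  0.52 -0.7 ]
36 1 grasp [ 0.56  0.19  2.04 -0.66  0.4  -0.61]
36 1 lift [ 0.61 -0.02  2.14 -0.58  0.51 -0.65]
36 -1 app [ 0.59  0.01  2.11 -0.55  0.52  2.44]
36 -1 grasp [ 0.56  0.19  2.04 -0.66  0.4   2.53]
36 -1 lift [ 0.61 -0.02  2.14 -0.58  0.51  2.49]
42 1 app [ 0.62  0.    2.16 -0.83  0.44 -0.42]
42 1 grasp None
42 1 lift [ 0.64 -0.02  2.19 -0.84  0.44 -0.39]
42 -1 app [ 0.62  0.    2.16 -0.83  0.44  2.73]
42 -1 grasp None
42 -1 lift None
48 1 app None
48 1 grasp None
48 1 lift None
48 -1 app None
48 -1 grasp None
48 -1 lift None
```

```bash
cat >> h.py <<'E'
from scipy.spatial.transform import Rotation as Ro
AG=np.radians(28); ty=np.sin(AG)*sx-np.cos(AG)*Z
RG=Rt(sy,ty)
ZT=.009
PG=G-(.018-ZT)*mz
def Rplace(psi): return (Ro.from_rotvec([0,0,np.radians(psi)])*Ro.from_rotvec(sy*np.radians(50))).as_matrix()@RG
E
python3 - <<'E'
from h import *
from rig import manip
def f(q): return None if q is None else np.round(q,2)
for n,p in(("app",PG-.07*ty),("grasp",PG),("lift",PG+.07*mz)): print(n,p.round(4),f(manip.solve_ik(p,RG)))
for psi in range(-180,180,15):
    R=Rplace(psi)
    print(psi,[f(manip.solve_ik(POC+[0,0,.018+ZT+h],R)) for h in(0,.08)],"ydir",R[:,1].round(2))
E
```

```text
app [0.4765 0.3701 0.1345] [ 0.56  0.04  2.02 -0.32  0.65 -0.93]
grasp [0.509  0.3745 0.0727] [ 0.53  0.21  1.97 -0.36  0.54 -0.9 ]
lift [0.4559 0.3673 0.1177] [ 0.58  0.03  2.07 -0.35  0.62 -0.89]
-180 [array([-0.11,  0.14,  2.09,  0.18,  0.55,  1.19]), array([-0.11, -0.01,  2.06,  0.14,  0.72,  1.24])] ydir [ 0.37  0.05 -0.93]
-165 [array([-0.16,  0.15,  2.08,  0.35,  0.61,  0.76]), array([-0.16,  0.  ,  2.05,  0.29,  0.77,  0.84])] ydir [ 0.35  0.14 -0.93]
-150 [array([-0.2 ,  0.18,  2.05,  0.45,  0.71,  0.4 ]), array([-0.2 ,  0.03,  2.03,  0.38,  0.86,  0.49])] ydir [ 0.3   0.23 -0.93]
-135 [array([-0.23,  0.21,  2.  ,  0.48,  0.82,  0.11]), array([-0.23,  0.07,  1.98,  0.43,  0.97,  0.2 ])] ydir [ 0.23  0.3  -0.93]
-120 [array([-0.24,  0.26,  1.95,  0.48,  0.94, -0.14]), array([-0.24,  0.13,  1.92,  0.44,  1.07, -0.06])] ydir [ 0.14  0.35 -0.93]
-105 [array([-0.24,  0.31,  1.88,  0.45,  1.04, -0.36]), array([-0.24,  0.18,  1.86,  0.41,  1.18, -0.29])] ydir [ 0.05  0.37 -0.93]
-90 [array([-0.23,  0.36,  1.81,  0.39,  1.14, -0.57]), array([-0.23,  0.24,  1.79,  0.37,  1.27, -0.51]
[... 1248 characters left out ...]
,  1.21, -2.5 ]), array([ 0.08,  0.33,  1.67, -0.35,  1.33, -2.55])] ydir [-0.14 -0.35 -0.93]
75 [array([ 0.1 ,  0.41,  1.75, -0.42,  1.11, -2.7 ]), None] ydir [-0.05 -0.37 -0.93]
90 [None, None] ydir [ 0.05 -0.37 -0.93]
105 [None, None] ydir [ 0.14 -0.35 -0.93]
120 [None, None] ydir [ 0.23 -0.3  -0.93]
135 [array([ 0.04,  0.21,  2.01, -0.4 ,  0.66,  2.55]), array([ 0.04,  0.07,  1.98, -0.34,  0.81,  2.46])] ydir [ 0.3  -0.23 -0.93]
150 [array([-0.  ,  0.17,  2.05, -0.26,  0.58,  2.15]), array([-0.  ,  0.03,  2.03, -0.21,  0.74,  2.09])] ydir [ 0.35 -0.14 -0.93]
165 [array([-0.06,  0.15,  2.08, -0.05,  0.53,  1.68]), array([-0.06,  0.  ,  2.06, -0.04,  0.7 ,  1.67])] ydir [ 0.37 -0.05 -0.93]
```

Run:
```python
from h import *
from rig import manip,telemetry,get_image
manip.move_ptp(PG-.07*ty,RG)
s=telemetry.state();d=get_image("wrist")
cv2.imwrite("pics/w1.png",d["color"]);np.savez("w1.npz",pos=s["tool_pos"],rot=s["ee_rot"],**d)
print(s["time_s"],s["tool_pos"],PG-.07*ty,np.abs(s["ee_rot"]-RG).max(),s["ft_force"]);print(d["fx"],d["cx"],d["cy"],d["T_tool_cam"])
```

```text
1.3417 [0.47673498 0.37084141 0.13522611] [0.47646859 0.37009811 0.13452124] 0.000934333867325568 [0.06010219 0.66098068 0.76485707]
297.3186396354542 255.45361811151864 199.20333115414 [[ 9.99999968e-01  3.38492372e-05 -2.50332048e-04 -7.04039880e-04]
 [ 2.51220859e-04 -2.37051795e-01  9.71496981e-01 -1.62488489e-01]
 [-2.64572296e-05 -9.71497012e-01 -2.37051796e-01  6.81557627e-02]
 [ 0.00000000e+00  0.00000000e+00  0.00000000e+00  1.00000000e+00]]
```

View pics/w1.png

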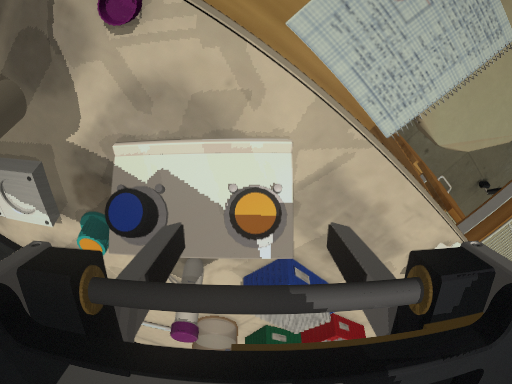

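```bash
cat >> h.py <<'E'
def wray(d,u,v):
    p=np.array([u-d["cx"],v-d["cy"]]);r=np.hypot(*p);th=r/d["fx"]
    c=np.array([np.sin(th)*p[0]/r,np.sin(th)*p[1]/r,np.cos(th)]) if r>0 else np.array([0,0,1.])
    T=d["T_tool_cam"];o=d["rot"]@T[:3,3]+d["pos"];return o,d["rot"]@T[:3,:3]@c
def wplane(d,u,v,h):
    o,r=wray(d,u,v);return o+r*(h-o[2])/r[2]
def blobs(img,lo,hi,mn=40):
    m=cv2.inRange(cv2.cvtColor(img,cv2.COLOR_BGR2HSV),lo,hi);n,l,st,ce=cv2.connectedComponentsWithStats(m)
    return [(ce[i],st[i]) for i in range(1,n) if st[i,4]>=mn]
E
python3 - <<'E'
from h import *
d=load("w1")
for k,lo,hi in(("amber",(8,120,60),(25,255,255)),("blue",(108,140,40),(125,255,200))):
    for c,s in blobs(d["color"][190:240,100:285],lo,hi):
        c=c+[100,190];bc=s[:2]+s[2:4]/2-.5+[100,190];print(k,c,s,bc,wplane(d,*c,.0785).round(4),wplane(d,*bc,.0785).round(4))
print(G)
E
```

```text
amber [255.06638116 212.69950036] [ 135    2   42   43 1401] [255.5 213. ] [0.5044 0.3736 0.0785] [0.5047 0.374  0.0785]
blue [125.08823529 211.79222011] [   8    3   35   39 1054] [125. 212.] [0.5192 0.2647 0.0785] [0.5194 0.2646 0.0785]
[0.5022 0.3736 0.0785]
```

```bash
sed -i 's/^G=np.array(\[.5022/G=np.array([.5034/' h.py
python3 - <<'E'
from h import *
from rig import manip,telemetry,get_image
r=manip.move_l(PG,RG,velocity=.06,until_force=8)
s=telemetry.state();print(r,s["time_s"],s["tool_pos"],PG,s["ft_force"])
if not r:
    manip.move_gripper(.048,squeeze=25); s=telemetry.state();print(s["grip_width"],s["ft_force"])
    manip.move_gripper(.03,squeeze=30)
    s=telemetry.state();d=get_image("wrist")
    print(s["time_s"],s["grip_width"],s["tool_pos"],s["ft_force"])
    cv2.imwrite("pics/w2.png",d["color"]);np.savez("w2.npz",pos=s["tool_pos"],rot=s["ee_rot"],**d)
E
```

```text
False 2.7167 [0.51035725 0.37470555 0.07318477] [0.51023143 0.37452972 0.07271491] [-0.87437092 -0.49279453 -0.54275798]
0.04776692887912976 [ 0.04776393 -0.34975208 -0.2598313 ]
3.8417 0.04147627698897591 [0.51032609 0.37479443 0.07289663] [-0.6033629   1.92610997  0.67429782]
```

View pics/w2.png

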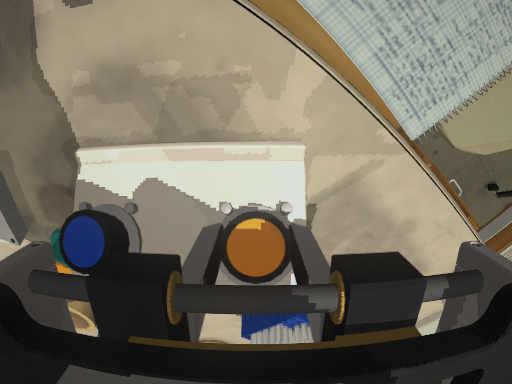

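Run:
```python
from h import *
from rig import manip,telemetry,get_image
manip.move_l(PG+.035*mz,RG,velocity=.08)
p=PG+.035*mz+[-.02,0,.12]
manip.move_l(p,RG,velocity=.2)
H=POC+[0,0,.018+ZT+.08]
print(manip.solve_ik(H,Rplace(30)))
manip.move_ptp(H,Rplace(30))
manip.dwell(.2)
s=telemetry.state();d=get_image("wrist")
print(s["time_s"],s["grip_width"],s["tool_pos"],H,s["ft_force"],np.abs(s["ee_rot"]-Rplace(30)).max())
cv2.imwrite("pics/w3.png",d["color"]);np.savez("w3.npz",pos=s["tool_pos"],rot=s["ee_rot"],**d)
for n in("scene","top"):
    d=get_image(n);cv2.imwrite(f"pics/{n}3.png",d["color"]);np.savez(f"{n}3.npz",**d)
```

```text
[ 0.03297417  0.40264651  1.58503505 -0.22233599  1.47280519 -2.13912757]
6.6833 0.041745809291645786 [0.57562679 0.07493737 0.12545238] [0.5758 0.0739 0.125 ] [ 0.54330694  0.93646153 -1.39979511] 0.0012732389931713328
```

View pics/w3.png

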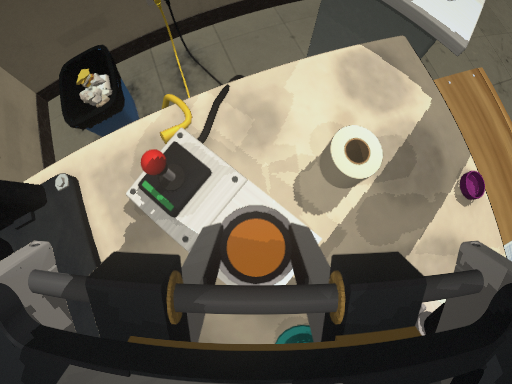

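View pics/scene3.png

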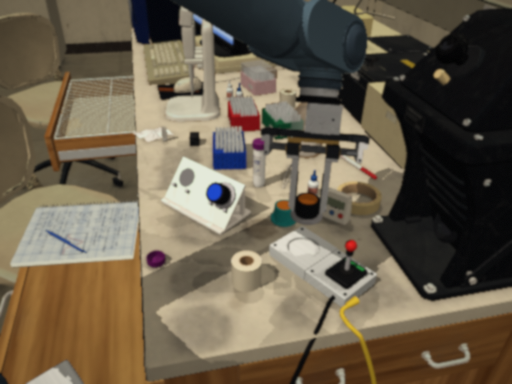

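View pics/top3.png

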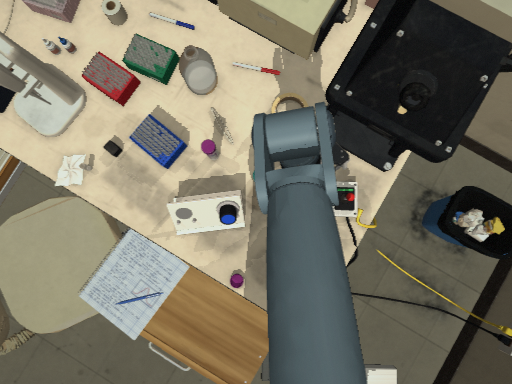

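Run:
```python
from h import *
for n in("w2","w3"):
    d=load(n)
    for c,s in blobs(d["color"][205:290,215:300],(5,120,60),(25,255,255)):
        bc=s[:2]+s[2:4]/2-.5+[215,205];o,r=wray(d,*bc)
        # intersect with plane normal to tool-mount axis: point expected in tool frame
        mzt=RG.T@mz; gp=(.018-ZT)*mzt; ot=d["rot"].T@(o-d["pos"]);rt=d["rot"].T@r
        k=((gp-ot)@mzt)/(rt@mzt);print(n,s,bc,"tool glass",(ot+k*rt).round(4),"exp",gp.round(4), "world",(d["pos"]+d["rot"]@(ot+k*rt)).round(4))
d=load("w3")
for c,s in blobs(d["color"][140:180,135:180],(0,170,80),(5,255,255)): 
    bc=s[:2]+s[2:4]/2-.5+[135,140];print("ball",s,bc,wplane(d,*bc,.091).round(4), wplane(d,*(c+[135,140]),.091).round(4))
cv2.imwrite("pics/w3c.png",cv2.resize(d["color"][120:270,115:325],None,fx=3.5,fy=3.5,interpolation=cv2.INTER_CUBIC))
S=load("scene3");cv2.imwrite("pics/s3c.png",cv2.resize(S["color"][130:300,250:390],None,fx=3.5,fy=3.5,interpolation=cv2.INTER_CUBIC))
```

```text
w2 [  11   13   60   59 2748] [255.5 247. ] tool glass [-0.0007 -0.0085  0.003 ] exp [-0.     -0.0083  0.0034] world [0.5038 0.3732 0.079 ]
w3 [  11   13   60   59 2752] [255.5 247. ] tool glass [-0.0007 -0.0083  0.0036] exp [-0.     -0.0083  0.0034] world [0.5758 0.0742 0.1345]
ball [  6  10  24  24 408] [152.5 161.5] [ 0.5748 -0.0265  0.091 ] [ 0.5748 -0.0274  0.091 ]
```

View pics/w3c.png

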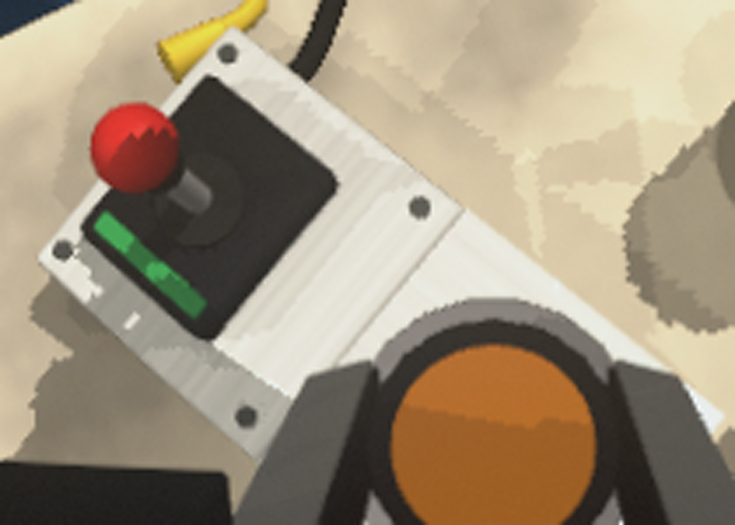

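View pics/s3c.png

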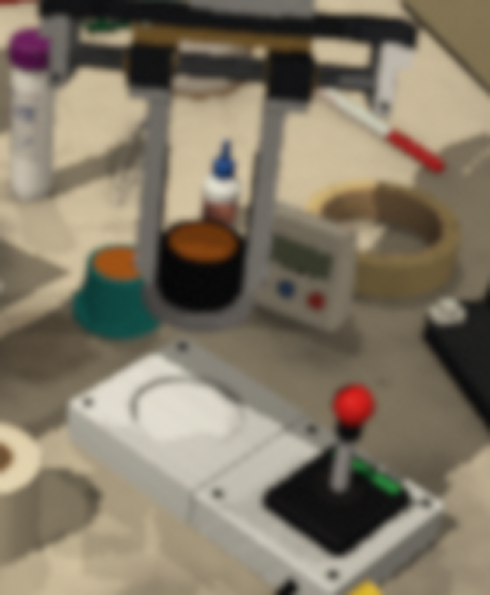

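Run:
```python
from h import *
d=load("w3")
P=np.array([wplane(d,115+u/3.5-.35,120+v/3.5-.35,.024) for u,v in[(228,53),(420,207),(62,250),(245,417)]]);print(P.round(4))
print(P.mean(0))
u=(P[1]-P[0]+P[3]-P[2])/2;print(np.linalg.norm(u),np.degrees(np.arctan2(-u[0],u[1])))
# fixed views: same four screws (lever-half): top crop & scene crop
T=load("top0");S=load("scene0");S3=load("scene3")
Q=np.array([onplane(T,155+u/3-.33,170+v/3-.33,.024) for u,v in[(598,132),(513,128),(599,46),(514,42)]]);print(Q.round(4),Q.mean(0))
Q=np.array([onplane(S3,250+u/3.5-.35,130+v/3.5-.35,.024) for u,v in[(333,575),(217,494),(426,504),(311,429)]]);print(Q.round(4),Q.mean(0))
Q=np.array([onplane(S3,250+u/3.5-.35,130+v/3.5-.35,.024) for u,v in[(89,403),(182,347)]]);print(Q.round(4))
```

```text
[[ 0.5368 -0.0534  0.024 ]
 [ 0.5385  0.0199  0.024 ]
 [ 0.6114 -0.0553  0.024 ]
 [ 0.6131  0.0179  0.024 ]]
[ 0.57494676 -0.01771144  0.024     ]
0.07326059871394087 -1.3530167229188548
[[ 0.5349 -0.0519  0.024 ]
 [ 0.5374  0.0197  0.024 ]
 [ 0.6082 -0.0536  0.024 ]
 [ 0.6109  0.0185  0.024 ]] [ 0.57283763 -0.01682286  0.024     ]
[[ 0.536  -0.0521  0.024 ]
 [ 0.5369  0.0211  0.024 ]
 [ 0.6092 -0.0539  0.024 ]
 [ 0.6113  0.02    0.024 ]] [ 0.57334543 -0.01624733  0.024     ]
[[0.5389 0.1135 0.024 ]
 [0.6125 0.1124 0.024 ]]
```

```bash
cat > low.py <<'E'
from h import *
from rig import manip,telemetry,get_image
R=Rplace(30)
def lower(xy,z0=.060):
    tgt=np.array([xy[0],xy[1],z0])
    manip.move_l(tgt,R,velocity=.08); manip.dwell(.15)
    e=tgt-telemetry.state()["tool_pos"]; tgt=tgt+e
    manip.move_l(tgt,R,velocity=.03); manip.dwell(.1)
    s=telemetry.state();print("hover",s["tool_pos"].round(4),s["ft_force"].round(2))
    r=manip.move_l(np.array([tgt[0],tgt[1],.0425]),R,velocity=.02,until_force=5)
    s=telemetry.state();print(r,s["time_s"],s["tool_pos"].round(4),s["ft_force"].round(2),s["torque"].round(3),s["grip_width"])
    return r,s
E
python3 - <<'E'
from low import *
lower((.5763,.0738))
for n in("scene","wrist"):
    s=telemetry.state();d=get_image(n);cv2.imwrite(f"pics/{n}4.png",d["color"]);np.savez(f"{n}4.npz",pos=s["tool_pos"],rot=s["ee_rot"],**d)
S=load("scene4");cv2.imwrite("pics/s4c.png",cv2.resize(S["color"][130:300,250:390],None,fx=3.5,fy=3.5,interpolation=cv2.INTER_CUBIC))
E
```

```text
hover [0.5758 0.0738 0.0593] [ 0.02  0.34 -1.22]
True 8.95 [0.5757 0.0737 0.046 ] [-0.02  1.5   3.46] [-0.031 -0.003  0.038] 0.041041192668229684
```

View pics/s4c.png

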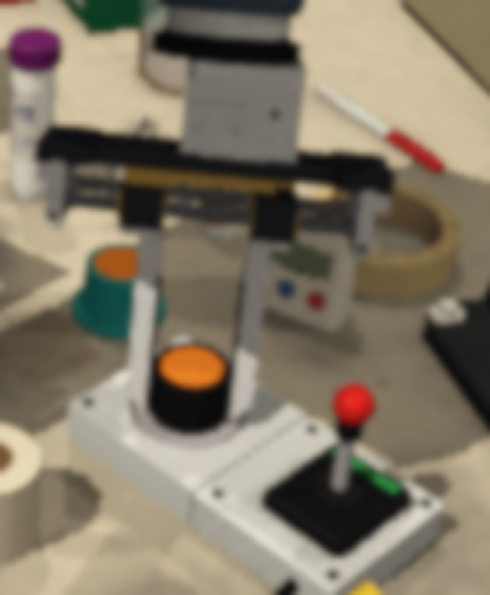

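Run:
```python
from low import *
S=load("scene4")
bl=[b for b in blobs(S["color"],(5,120,60),(25,255,255)) if abs(b[0][0]-304)<6 and abs(b[0][1]-235)<6]
c=bl[0][0];z=S["z_map"][int(c[1])-2:int(c[1])+3,int(c[0])-2:int(c[0])+3]
print(c,unproj(S,*c,np.median(z)).round(4), onplane(S,*c,.054).round(4), onplane(S,*c,.060).round(4))
s=telemetry.state();p=s["tool_pos"]
r=manip.move_l(p+[0,0,-.003],R,velocity=.015,until_force=10)
manip.dwell(.1);s=telemetry.state();print(r,s["time_s"],s["tool_pos"].round(4),s["ft_force"].round(2),s["torque"].round(3))
```

```text
[304.60185185 234.56018519] [0.5744 0.0739 0.0534] [0.5738 0.0735 0.054 ] [0.5679 0.0689 0.06  ]
True 9.3583 [0.5756 0.0737 0.046 ] [-0.23 -0.4   4.11] [ 0.005  0.07  -0.063]
```

Run:
```python
from low import *
manip.move_gripper(.065); manip.dwell(.1)
s=telemetry.state();print(s["time_s"],s["grip_width"],s["ft_force"].round(2))
p=s["tool_pos"]; manip.move_l(p-.09*R[:,1],R,velocity=.12)
s=telemetry.state();d=get_image("wrist");cv2.imwrite("pics/w5.png",d["color"]);np.savez("w5.npz",pos=s["tool_pos"],rot=s["ee_rot"],**d)
d=get_image("scene");np.savez("scene5.npz",**d);cv2.imwrite("pics/s5c.png",cv2.resize(d["color"][130:300,250:390],None,fx=3.5,fy=3.5,interpolation=cv2.INTER_CUBIC))
print(telemetry.state()["time_s"])
```

```text
10.0333 0.06510812069808337 [ 0.38 -0.73  0.22]
11.0333
```

View pics/w5.png

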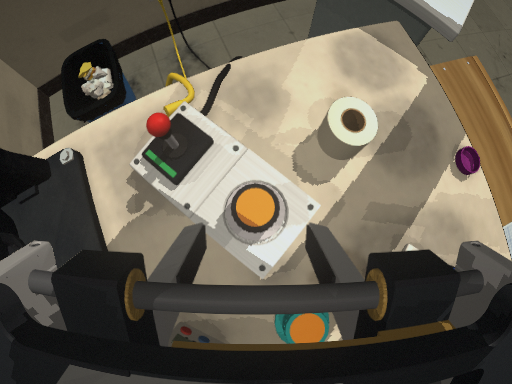

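View pics/s5c.png

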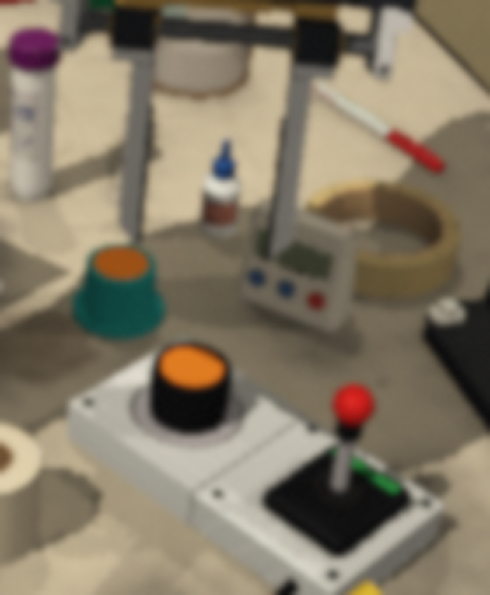

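Run:
```python
from h import *
S=load("scene5");W=load("w5")
cs=[b[0] for b in blobs(S["color"],(5,120,60),(25,255,255)) if np.hypot(*(b[0]-[304,235]))<8][0]
cw=[b[0] for b in blobs(W["color"],(5,120,60),(25,255,255)) if np.hypot(*(b[0]-[256,208]))<12][0]
print(cs,cw,tri(ray(S,*cs),wray(W,*cw)),wplane(W,*cw,.054))
cv2.imwrite("pics/w5c.png",cv2.resize(W["color"][95:280,125:325],None,fx=3.2,fy=3.2,interpolation=cv2.INTER_CUBIC))
T=W
```

```text
[304.46296296 234.50462963] [254.89490969 206.83908046] (array([0.57535554, 0.07383143, 0.05294194]), [np.float64(0.0009602454389963), np.float64(0.0009602454389964453)]) [0.57604718 0.07315371 0.054     ]
```

View pics/w5c.png

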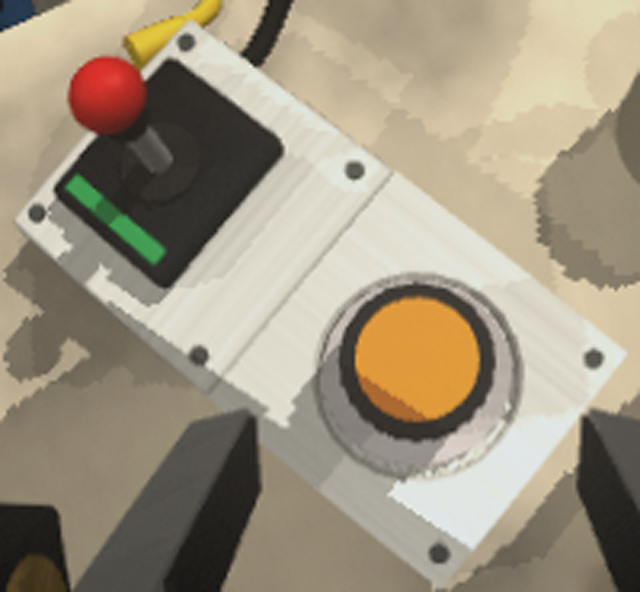

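Run:
```python
from h import *
from rig import manip,telemetry,get_image
RL=Rt(gy,-Z); B=np.array([.5738,-.0257,.0])
manip.move_gripper(0.0,squeeze=10)
p=telemetry.state()["tool_pos"]; R=Rplace(30)
manip.move_l(np.array([p[0]-.02,p[1]-.02,.19]),R,velocity=.2)
manip.move_ptp(B-.055*gx+[0,0,.18],RL)
manip.move_l(B-.055*gx+[0,0,.094],RL,velocity=.15); manip.dwell(.2)
s=telemetry.state();print(s["time_s"],s["tool_pos"],s["grip_width"],s["ft_force"])
d=get_image("scene");cv2.imwrite("pics/s6c.png",cv2.resize(d["color"][130:300,250:390],None,fx=3.5,fy=3.5,interpolation=cv2.INTER_CUBIC))
d=get_image("wrist");cv2.imwrite("pics/w6.png",d["color"])
```

```text
14.0417 [ 0.51973449 -0.02431438  0.09520702] 0.0004511004453459416 [-0.06274657 -0.92480047  0.43136962]
```

View pics/s6c.png

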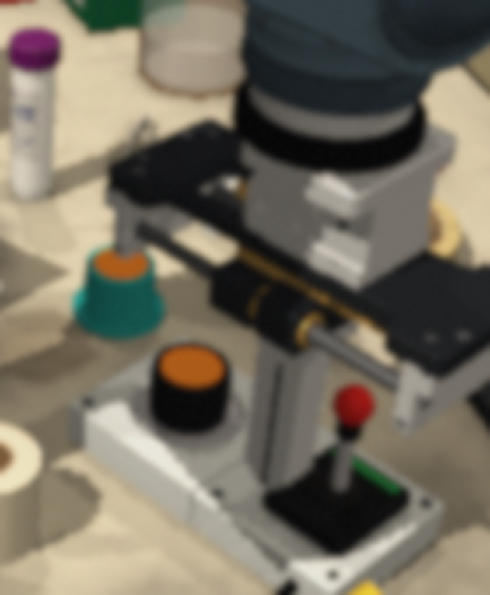

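View pics/w6.png

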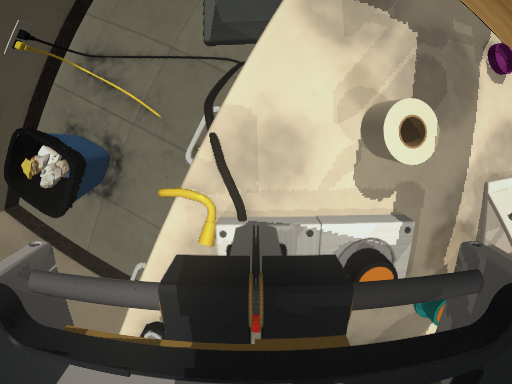

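Run:
```python
from h import *
from rig import manip,telemetry,get_image
RL=Rt(gy,-Z); B=np.array([.5738,-.0268,.0]); z=.093
def st(n):
    s=telemetry.state();print(n,round(s["time_s"],2),s["tool_pos"].round(4),s["ft_force"].round(2));return s
P=lambda k:B+k*gx+[0,0,z]
manip.move_l(P(-.024),RL,velocity=.08);st("near")
r=manip.move_l(P(.018),RL,velocity=.03,until_force=6);s=st(f"push {r}")
d=get_image("scene");np.savez("scene7.npz",**d);cv2.imwrite("pics/s7c.png",cv2.resize(d["color"][130:300,250:390],None,fx=3.5,fy=3.5,interpolation=cv2.INTER_CUBIC))
manip.dwell(.3);st("hold")
```

```text
near 14.68 [ 0.5496 -0.0261  0.0928] [-0.55 -0.04  0.12]
push True 15.65 [ 0.5777 -0.0265  0.0914] [-2.4  -0.49  4.43]
hold 16.0 [ 0.5767 -0.0262  0.0908] [-3.53  0.74  6.04]
```

View pics/s7c.png

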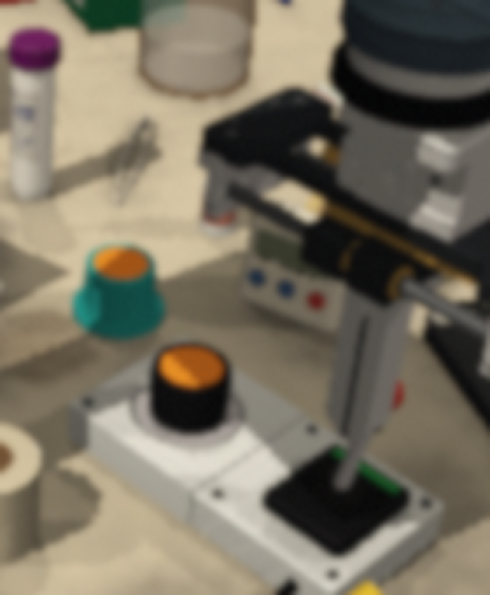

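Run:
```python
from h import *
from rig import manip,telemetry,get_image
s=telemetry.state();print(s["time_s"],s["tool_pos"],s["ft_force"],s["torque"],s["ee_rot"])
for n in("scene","top","wrist"):
    d=get_image(n);cv2.imwrite(f"pics/{n}8.png",d["color"]);np.savez(n+"8.npz",**d)
T=load("top8");cv2.imwrite("pics/t8c.png",cv2.resize(T["color"][130:260,250:420],None,fx=4,fy=4,interpolation=cv2.INTER_CUBIC))
T=load("top0")
for u,v in[(322,128),(388,165),(360,130),(400,100),(340,110),(430,150)]: print(u,v,unproj(T,u,v,T["z_map"][v,u]).round(3))
```

```text
16.0 [ 0.57665756 -0.02624428  0.0907748 ] [-3.53253313  0.74003589  6.04199881] [0.11417554 0.48290253 0.00692549] [[ 0.02750787 -0.00886613 -0.99958227]
 [ 0.99962063  0.00162731  0.02749449]
 [ 0.00138286 -0.99995937  0.00890753]]
322 128 [0.757 0.028 0.022]
388 165 [ 0.661 -0.14   0.024]
360 130 [ 0.754 -0.072  0.015]
400 100 [ 0.702 -0.031  0.39 ]
340 110 [0.721 0.039 0.282]
430 150 [ 0.641 -0.113  0.308]
```

View pics/scene8.png

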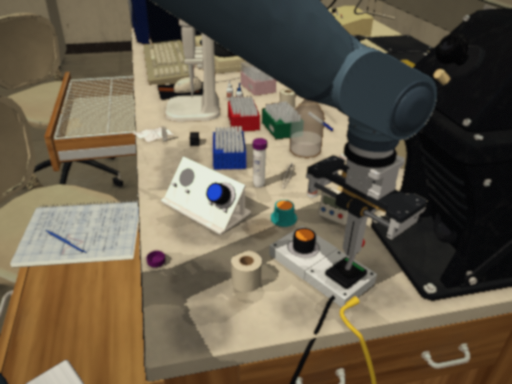

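View pics/wrist8.png

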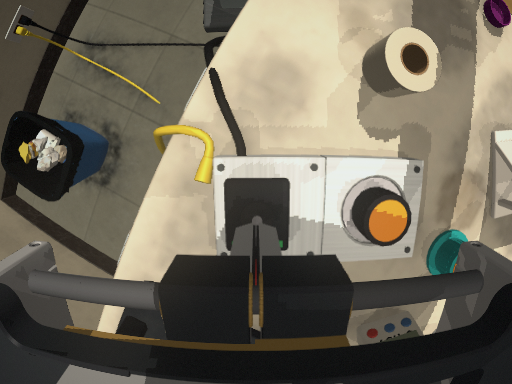

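View pics/t8c.png

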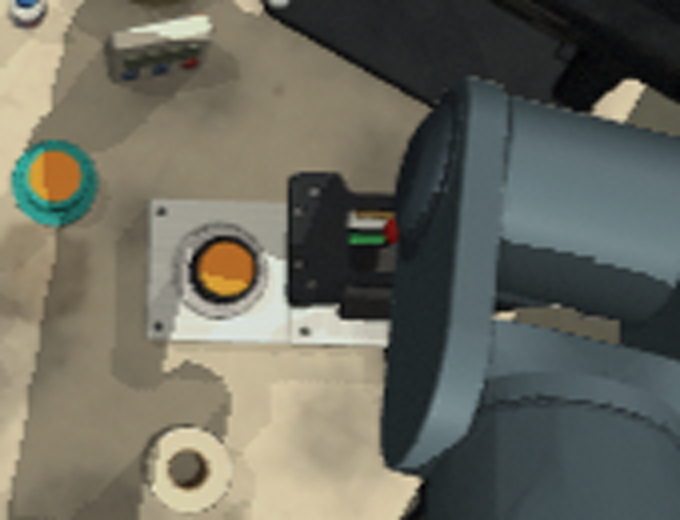

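Run:
```python
from h import *
from rig import manip,telemetry,get_image
RL=Rt(gy,-Z); B=np.array([.5738,-.0268,.0]); z=.093
def st(n):
    s=telemetry.state();print(n,round(s["time_s"],2),s["tool_pos"].round(4),s["ft_force"].round(2));return s
manip.dwell(.9);st("hold")
manip.move_l(B-.06*gx+[0,0,z],RL,velocity=.15);st("back")
manip.move_l(B-.08*gx+[0,0,.25],RL,velocity=.2)
q=telemetry.state()["joints"].copy(); q[0]-=.35; 
manip.move_ptp(np.array([.42,.2,.28]),RL)
manip.dwell(.5);st("clear")
for n in("scene","top"):
    d=get_image(n);cv2.imwrite(f"pics/{n}9.png",d["color"]);np.savez(n+"9.npz",**d)
d=load("scene9");cv2.imwrite("pics/s9c.png",cv2.resize(d["color"][140:310,140:400],None,fx=3,fy=3,interpolation=cv2.INTER_CUBIC))
```

```text
hold 17.05 [ 0.5766 -0.0262  0.0907] [-2.98 -0.44  4.56]
back 17.62 [ 0.5145 -0.0253  0.0931] [-0.24  0.64  0.36]
clear 20.0 [0.4201 0.1998 0.28  ] [-0.24  0.12 -0.66]
```

View pics/s9c.png

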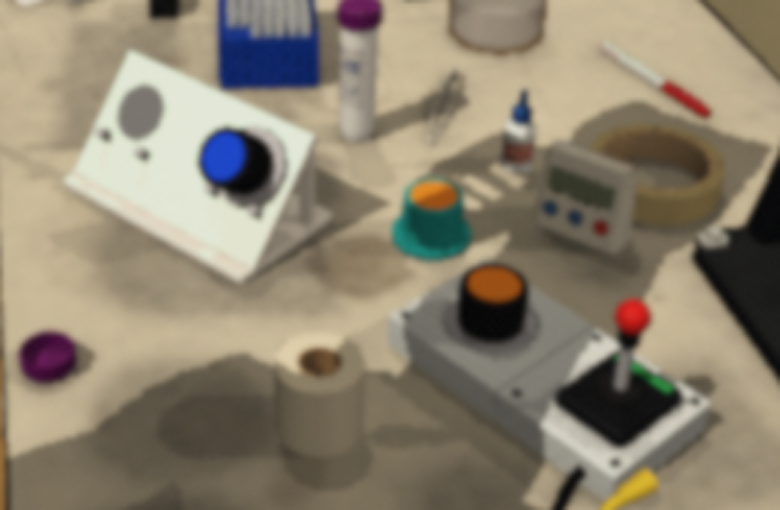

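View pics/top9.png

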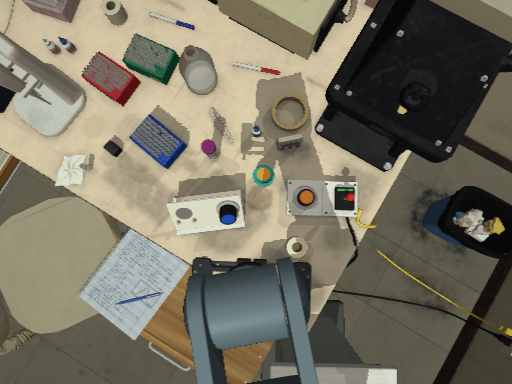

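Run:
```python
from h import *
S=load("scene9");T=load("top9")
def amb(d,g): return [b[0] for b in blobs(d["color"],(5,120,60),(25,255,255)) if np.hypot(*(b[0]-g))<8][0]
a,b=amb(S,[304,235]),amb(T,[306,197]);print("amber",a,b,tri(ray(S,*a),ray(T,*b)))
def red(d,g,mn=4,r=14): return [(b[0],b[1]) for b in blobs(d["color"],(0,150,60),(6,255,255),mn) if np.hypot(*(b[0]-g))<r]
ra,rb=red(S,[350,245]),red(T,[350,196]);print(ra,rb,tri(ray(S,*ra[0][0]),ray(T,*rb[0][0])))
T8=load("top8");S8=load("scene8");T0=load("top0")
r0=red(T0,[350,196])[0];r8=red(T8,[348,188]);s8=red(S8,[362,243]);print(r0,r8,s8)
# leading (upper) edge rows: use top of blob
for h,(c,s) in((.091,r0),(.087,r8[0])): print(onplane(T0,c[0],s[1]-.5,h), onplane(T0,c[0],s[1]+s[3]-.5,h))
```

```text
amber [304.3919598  234.27135678] [305.95031056 196.67080745] (array([0.57428202, 0.07387796, 0.05422567]), [np.float64(0.00044236866245695816), np.float64(0.00044236866245690216)])
[(array([350.08411215, 245.30841121]), array([345, 240,  11,  12, 107], dtype=int32))] [(array([349.78181818, 196.47272727]), array([346, 193,   8,   8,  55], dtype=int32))] (array([ 0.57303632, -0.02466704,  0.09105351]), [np.float64(0.0006274830685140181), np.float64(0.0006274830685140984)])
(array([349.83928571, 196.53571429]), array([346, 193,   8,   8,  56], dtype=int32)) [(array([347.4375, 187.25  ]), array([346, 185,   4,   6,  16], dtype=int32))] [(array([363.2, 242.4]), array([363, 241,   2,   4,   5], dtype=int32))]
[ 0.58289269 -0.02540308  0.091     ] [ 0.5639143  -0.02520982  0.091     ]
[ 0.60232711 -0.02089849  0.087     ] [ 0.58796243 -0.02076034  0.087     ]
```

```bash
python3 -c "
from rig import manip
print(manip.finish_job())"
```

```text
the job is handed in; nothing more can be done
None
```

The amber mount is seated glass-up in the stage's pocket. The jog lever was pushed over to the green-bar side, held, and let back upright. I handed the job in at about 20 s on the robot's clock.

**Amber mount:** I gripped it by the barrel on the stand, lowered it into the pocket until it touched, and let go. In the last pictures its glass centre is 54.2 mm above the table, against 54 mm expected when seated. It also sits centred in the pocket to within the camera accuracy.

**Jog lever:** I pushed it with closed fingers to about 0.4 rad and held it there for about 1.4 s. The angle is an estimate from a partly hidden ball in the top view (at least 0.37 rad) and from the finger position (about 0.44 rad). After I backed away, the ball measured upright again at 91.1 mm.

**The rest of the scene:** The blue mount and the turquoise look-alike are where they were, and the arm ended clear of everything.

**Checks that disagreed:**
- The wrist camera read about 2 mm further out in x than the fixed cameras. I used values in between.
- The arm settled about 1 mm off its commanded positions, which I allowed for when placing the mount.
- The tool stopped 1 mm higher than calculated at seating. The glass height shows that came from how the mount sat in the grip.
- While I held the lever, the wrist showed an upward force of 4.5–6 N that I had not expected. I put it down to the fingertip rubbing on the lever's sleeve.

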